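# Set the bench slide gauge to its marker and clamp it

## Task

Set the bench gauge for the next lot of sample discs: with a fingertip on top of the knurled wheel, roll it until the jaw gap has closed so far that the black pointer stands in the notch of the brass marker. Then push the clamp lever round clockwise to its stop with a finger, so that the setting is held. Do not push the jaw itself, and leave the discs, bangle and tools that lie round the gauge where they are.

Things in the scene. Friction and masses are not known exactly. Their poses are not given: they have to be found in the camera images.
- gauge: bench slide gauge, fixed: grey base 78 x 215 mm, top at 16 mm. Origin on the table under the base's middle; y along the slide from jaws (-y end) to clamp lever (+y end), x across, away from the scale side, z up. In this frame: fixed jaw's face at y = -75 mm, jaw top 45 mm high; wheel at x = 0, y = 25 mm; guide block of the clamp at y = 72 to 98 mm, top 46 mm high; scale strip at x = -40 to -27 mm
- jaw: sliding steel jaw with rack bar and a thin black pointer, 1.4 mm wide, over the scale. Origin at the pointer's tip, axes as the gauge's. Block 36 mm across, 22 mm long, top 47 mm high. It slides along the gauge's y only, closes towards -y, 32 mm in all, driven by the wheel. The pointer stands in line with the jaw's measuring face. Not to be touched
- marker: small brass setting marker screwed to the scale's edge, immovable, 12 mm wide; its 4 mm notch faces the pointer. Origin in the middle of the notch, axes as the gauge's. The gauge is set when the jaw's origin (pointer tip) is at y = 0 in this frame; at first it stands 9 to 26 mm off on the +y side
- wheel (a joint): turn of the knurled steel wheel, rad, grows as the gap closes: 1 rad moves the jaw 7 mm. Diameter 44 mm, 15 mm wide, axle along the gauge's x, 42 mm above the table; the cheeks beside it end 14 mm below its top. Its top moving to the gauge's +y (towards the clamp lever) closes the gap. Turns easily (about 1 N at the rim), stays where it is left, does not give downwards
- wheel_top (a point): the highest point of the wheel's rim, 64 mm above the table, in the middle of its width; does not turn with the wheel; axes as the gauge's
- lever (a joint): angle of the clamp lever, rad, grows clockwise seen from above: 0 to 0.2 free, 1.2 at its stop, where its brake shoe presses on the wheel. At 0 it points from the pivot along the gauge's -x, turned 0.6 rad towards -y; at 1.2 along -x, turned 0.6 rad towards +y. It takes 3 to 5 N at the ball and stays where it is left
- lever_ball (a point): centre of the black ball, 15 mm across, at the end of the clamp lever: 52 mm from the pivot, 56 mm above the table; the round arm is 8 mm thick and slopes down 2 mm to the pivot
- lever_pivot (a point): point on the clamp lever's upright pivot axis, 56 mm above the table (the ball's height); does not turn with the lever; axes as the gauge's
- disc_gold: loose gold-coloured sample disc, 24 mm across, 8 mm thick; origin at the centre of its underside; not part of the work
- disc_silver: loose silver-coloured sample disc, 21 mm across, 8 mm thick; origin at the centre of its underside; not part of the work
- bangle: loose thin gold bangle lying flat, 68 x 82 x 8 mm; origin at the middle, on the table; not part of the work
- loupe: loose folding pocket loupe, 24 x 38 x 18 mm; origin at the centre of its underside; not part of the work
- weight_100: loose brass weight with a knob, 24 mm across, 27 mm high; origin at the centre of its underside; not part of the work
- tweezers: loose steel tweezers lying flat, 14 x 128 x 8 mm; origin under their middle; not part of the work

How it is judged:
On the way, in this order (a step that is already met when the one before it is completed fails the run):
1. the pointer stands at rest in the marker's notch (within 2 mm of its middle) while the clamp lever is still free (y of jaw in the frame of marker between -0.002 and 0.002 m and value of joint lever below 0.4 rad and linear speed of jaw below 0.004 m/s), for 0.2 s.
2. the clamp lever is pushed round to its stop (value of joint lever above 1.05 rad), for 0.1 s.
At the end, for the whole second after the job is handed in: The pointer stands in the marker's notch, within 2 mm of its middle, at rest, and the clamp lever is at its stop (1.05 rad or more of 1.2) (y of jaw in the frame of marker between -0.002 and 0.002 m and value of joint lever above 1.05 rad and linear speed of jaw below 0.004 m/s); the robot touches nothing.
It fails at once if the sliding jaw is pushed directly by the robot (contact force between any of the fingers, the arm and jaw above 1 N).
It fails at once if a disc, the bangle, the loupe, the weight or the tweezers is moved more than 15 mm or lifted (distance of any of disc_gold, disc_silver, bangle, loupe, weight_100, tweezers from where it was at the start of the episode above 0.015 m).
It also fails if it takes over 56 s, if anything falls off the work surface, if the arm or the gripper's body presses on something with over 40 N, if the wrist force passes 120 N, or if a joint passes its speed limit or range.

## Robot

A 7-joint arm with a two-finger parallel gripper is mounted at the origin on the work surface; the furniture and walls round the work are solid. World frame = base frame: x ahead of the robot, y to its left, z up, the work surface at z = 0. Lengths are in m, angles in rad, forces in N, time in s.
With the tool pointing down it reaches from about 0.4 to 0.85 m from the base axis. Payload 10.4 kg.
Tool frame: the origin (TCP) lies midway between the tips of the shut fingers; the grasp point (between the pads) lies r.pinch_z behind it (r.pinch_z is the distance from the TCP to the grasp point, in m); z points along the fingers, y is the direction in which the jaws open and shut (so a half turn about z gives the same grasp; the last joint's range is limited). The gripper opens to 85 mm and grips with 20 to 120 N. Pads are 22 mm wide; open, the fingers measure 114 mm over their backs; the gripper's body (76 mm by 85 mm) begins 54 mm behind the grasp point. The pads swing forward as they close: fully open they stand 13 mm farther back than shut.
Start: joints at [-1.202, 0.332, -0.065, 1.46, 0.022, 1.35, -0.088], TCP at [0.239, 0.578, 0.206] pointing down, gripper open.
Joint ranges: [-2.6, 2.6], [-0.5, 2.12], [-1.47, 1.34], [0.16, 2.42], [-1.27, 4.41], [0.06, 2.06], [-2.6, 2.6]. Speed limits (rad/s): [2.22, 2.22, 2.79, 2.79, 3.14, 3.14, 3.14].

## Interface

Orientations are given as [roll, pitch, yaw] about the fixed x, y, z axes, in that order (R = Rz(yaw) Ry(pitch) Rx(roll)).
In Python, from plant import r gives the robot as it stands. The module is installed in compiled form; this text tells all that it offers.
- The arm moves only by the tool jog_arm, never from a script. Its argument "targets" is a list of rows, each an object of numbers: "ax", "ay", "az": the turn, a rotation vector about the tool's x, y, z in rad; "dx", "dy", "dz": the shift along the tool's x, y, z in cm; "grip": the gripper command: -1 is fully open, 1 is shut, values between are in proportion. In form: [{"ax": .., "ay": .., "az": .., "dx": .., "dy": .., "dz": .., "grip": ..}, ...]. A call has 1 to 5 rows; each row is the pose to reach, as a shift and turn from the pose commanded when the call began, along the tool's axes at that moment; what a row does not reach only later rows make up. A row lasts 1/8 s, in which the tool goes at most 62.5 mm and 10.7 degrees, less where a joint would pass 70% of its speed; a pose out of reach is approached as far as the arm can. A call with a gripper value outside its range is refused whole. The fingers move at their own pace and stop on an object; "newtons" is the grip in N (left out, the last holds). Time passes only in rows, so rows that repeat a pose let the fingers close. It gives the time, the measured TCP pose, the force and the opening at its end, in the units of the state.
- r.read_state(): the state, without advancing time (a new reading comes with each control period).
- r.read_camera(name): name is "side" or "top"; returns the picture (400x640x3 uint8, red, green, blue); there is no depth.
- r.calibration(name): a dict with "K" (3x3 intrinsics, pixels), "rvec" (rotation vector, rad) and "tvec" (3), from world to camera coordinates, as OpenCV has them. Camera axes: x right, y down, z forward; pixel columns grow to the right and rows downward; lengths in m; the calibration is good to about 2 mm. A picture is of the moment at which its call begins. calibration takes no time and is no camera call.
- r.hand_in(): hands the job in, once; it reports no verdict.
The state is a dict: "time": time; "q": joint angles; "qd": joint speeds; "tau": joint torques, N m; "position": TCP position; "ee_rot": TCP orientation; "wrist_force": force on the tool from outside, world axes, zero at the start; "wrist_torque": the same for the moment, N m; "grip_width": opening from 0.0 (shut) to 1.0 (fully open).
Only numpy, scipy, OpenCV 4.12 (cv2) and the standard library are available. Lean on these libraries where they do the work, as an engineer would, in place of code of your own. Each camera call takes 0.05 s, during which the arm holds its last target. There are 200 camera calls.

## Working session

There is one attempt and no reset: what is moved stays moved. The work goes in short steps, Python scripts to look and compute and a tool call to move; the robot and the scene stay as the last step left them, time stands still between calls to the robot, and variables do not carry over. Pictures are saved under pics/ and viewed, about 8 in all and at most 12, crops included, and the job is handed in when it is done.

Besides the shell and the picture viewer there is one more tool, called after "Emit:" by a JSON object that holds its "fn" and its "kwargs", one argument or row to a line. jog_arm: Moves the arm, as the interface text tells. Its arguments: {"type":"object","properties":{"targets":{"type":"array","items":{"type":"object","properties":{"ax":{"type":"number"},"ay":{"type":"number"},"az":{"type":"number"},"dx":{"type":"number"},"dy":{"type":"number"},"dz":{"type":"number"},"grip":{"type":"number"}}}},"newtons":{"type":"number"}},"required":["targets"]}

```bash
mkdir -p pics; cat > h.py <<'E'
import numpy as np, cv2
from plant import r
def cal(n):
    c=r.calibration(n); return np.array(c["K"],float),np.array(c["rvec"],float).reshape(3,1),np.array(c["tvec"],float).reshape(3,1)
def proj(n,P):
    K,rv,tv=cal(n); return cv2.projectPoints(np.array(P,float).reshape(-1,3),rv,tv,K,None)[0].reshape(-1,2)
def ray(n,uv):
    K,rv,tv=cal(n); R=cv2.Rodrigues(rv)[0]
    d=R.T@np.linalg.inv(K)@np.array([uv[0],uv[1],1.]); return (-R.T@tv).ravel(),d/np.linalg.norm(d)
def onz(n,uv,z):
    c,d=ray(n,uv); return c+d*(z-c[2])/d[2]
def tri(a,b):
    (c1,d1),(c2,d2)=ray("top",a),ray("side",b)
    s=np.linalg.lstsq(np.c_[d1,-d2],c2-c1,rcond=None)[0]
    p,q=c1+s[0]*d1,c2+s[1]*d2; return (p+q)/2,np.linalg.norm(p-q)
def snap(n,name):
    im=cv2.cvtColor(r.read_camera(n),cv2.COLOR_RGB2BGR); cv2.imwrite(f"pics/{name}.png",im); return im
E
python3 - <<'E'
from h import *
np.set_printoptions(precision=3,suppress=True)
for n in("top","side"):
    snap(n,n+"0"); print(n,ray(n,(320,200)),cal(n)[0][0,0])
print(r.read_state(),r.pinch_z)
E
```

```text
top (array([0.349, 0.289, 0.916]), array([ 0.146, -0.054, -0.988])) 374.8913029006164
side (array([ 0.313, -0.342,  0.629]), array([ 0.15 ,  0.724, -0.673])) 445.77614026790644
{'time': 0.1, 'q': array([-1.202,  0.333, -0.065,  1.461,  0.022,  1.35 , -0.088]), 'qd': array([-0.001, -0.002,  0.002, -0.001,  0.001,  0.   , -0.001]), 'tau': array([  0.001, -62.674,   0.049, -39.243,   0.016,   0.007,   0.   ]), 'position': array([0.239, 0.577, 0.205]), 'ee_rot': array([-3.14,  0.  ,  2.75]), 'wrist_force': array([-0.054, -0.42 ,  1.251]), 'wrist_torque': array([0.035, 0.02 , 0.028]), 'grip_width': 1.0008595200734074} 0.0187
```

View pics/top0.png

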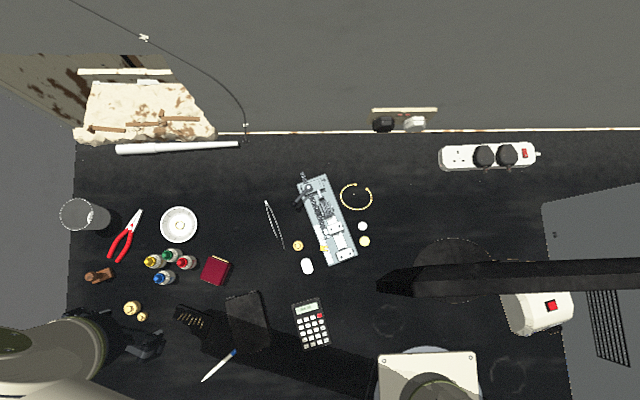

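View pics/side0.png

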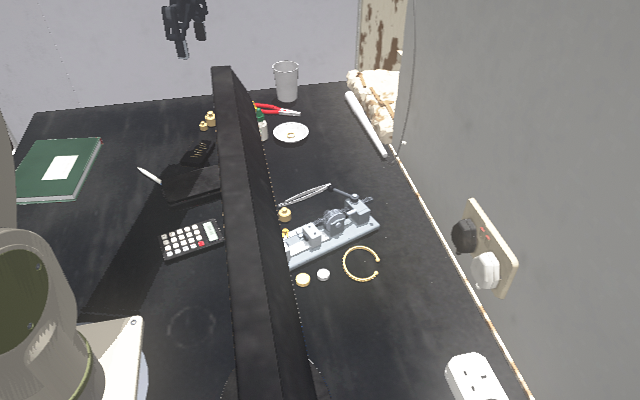

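The top view shows the gauge at about (298–357, 175–265), its jaw end at the bottom right and the lever end at the top left. A solid black beam is overhead, with its tip at top (378,283) and side (225,68). I'll enlarge the gauge next.

```bash
python3 - <<'E'
from h import *
np.set_printoptions(precision=3,suppress=True)
t=cv2.imread("pics/top0.png");s=cv2.imread("pics/side0.png")
cv2.imwrite("pics/tc.png",cv2.resize(t[165:275,255:385],None,fx=5.4,fy=5.4,interpolation=cv2.INTER_CUBIC))
cv2.imwrite("pics/sc.png",cv2.resize(s[175:295,265:395],None,fx=5,fy=5,interpolation=cv2.INTER_CUBIC))
print(tri((378,283),(225,68)))
for uv in((357,257),(332,265),(298,182),(325,174)):print(uv,onz("top",uv,.016))
for y in(.0,.1,.2,.3,.4):print(proj("top",[[.5,y,.0]]),proj("side",[[.5,y,.0]]))
E
```

```text
(array([0.306, 0.181, 0.382]), np.float64(0.003906892287368805))
(357, 257) [0.342 0.156 0.016]
(332, 265) [0.325 0.216 0.016]
(298, 182) [0.527 0.293 0.016]
(325, 174) [0.546 0.226 0.016]
[[415.231 191.852]] [[392.837 336.024]]
[[375.648 192.597]] [[374.175 285.232]]
[[335.704 193.35 ]] [[358.71  243.139]]
[[295.395 194.109]] [[345.684 207.686]]
[[254.716 194.875]] [[334.563 177.417]]
```

View pics/tc.png

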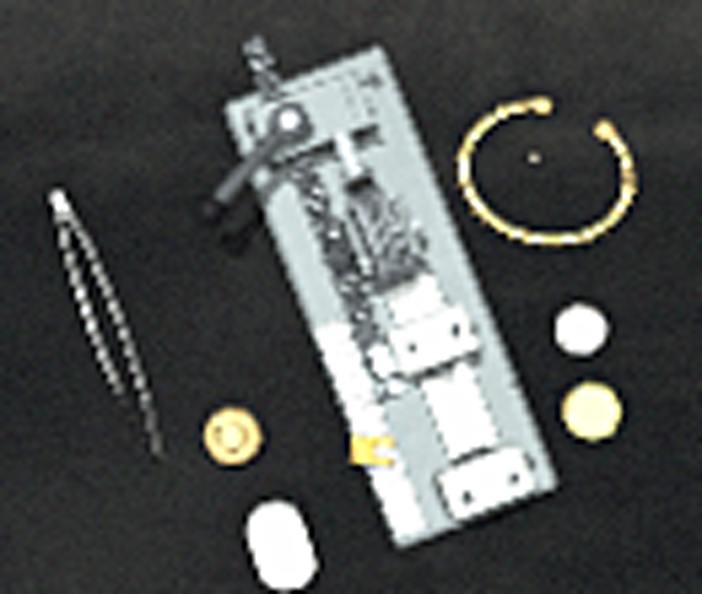

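View pics/sc.png

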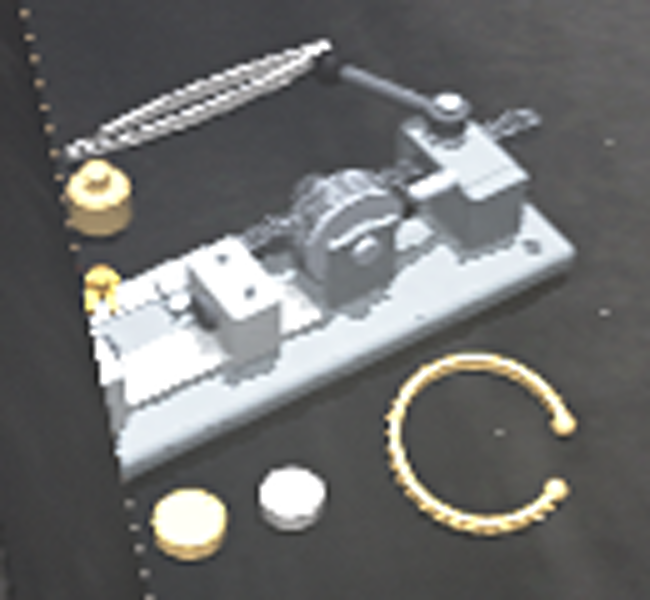

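The crops show these features, in crop pixels:
- **Base corners in tc:** (228,103), (380,45), (555,488), (400,547).
- **Pivot cap in tc:** (289,120).
- **Ball in tc:** (213,205).
- **Brass marker in tc:** (372,450).
- **Jaw block in tc:** (395–480, 310–375).
- **Beam:** it hides only the fixed-jaw end in the side view.

Next I'll fit the gauge frame and measure the points in it.

```bash
cat >> h.py <<'E'
def gfit():
    px=[(357.8,255.4),(329.1,266.3),(297.2,184.1),(325.4,173.4)]
    W=np.array([onz("top",p,.016)[:2] for p in px]); G=np.array([(39,-107.5),(-39,-107.5),(-39,107.5),(39,107.5)])/1e3
    c=W.mean(0); H=G.T@(W-c); U,_,Vt=np.linalg.svd(H); R=Vt.T@U.T
    return R,c,((W-c)@R-G)*1e3
GR,GC,GE=gfit()
def g2w(p): p=np.array(p,float)/1e3; return np.r_[GC+GR@p[:2],p[2]]
def w2g(p): p=np.array(p,float); return np.r_[(p[:2]-GC)@GR,p[2]]*1e3
def tp(u,v): return (u/5.4+255-.4,v/5.4+165-.4)
def rect(im,n,z,x0,x1,y0,y1,s):   # view of plane z, s px/mm, +y gauge to the right, x down
    q=[(x0,y0),(x0,y1),(x1,y1),(x1,y0)]
    a=proj(n,[g2w((*p,z)) for p in q]).astype(np.float32)
    w,h=(y1-y0)*s,(x1-x0)*s
    return cv2.warpPerspective(im,cv2.getPerspectiveTransform(a,np.float32([(0,0),(w,0),(w,h),(0,h)])),(w,h),flags=cv2.INTER_CUBIC)
def brass(im,box):
    hsv=cv2.cvtColor(im,cv2.COLOR_BGR2HSV); m=cv2.inRange(hsv,(12,90,90),(32,255,255))
    k=np.zeros_like(m); x0,y0,x1,y1=box; k[y0:y1,x0:x1]=m[y0:y1,x0:x1]; return np.argwhere(k)[:,::-1]
E
python3 - <<'E'
from h import *
np.set_printoptions(precision=2,suppress=True)
print("err",GE,"yaw",np.degrees(np.arctan2(GR[1,0],GR[0,0])),GC)
t=cv2.imread("pics/top0.png");s=cv2.imread("pics/side0.png")
b=brass(t,(315,240,332,255));print(len(b),b.mean(0),w2g(onz("top",b.mean(0),.018)))
print(b.tolist())
b2=brass(s,(280,226,292,240));print(len(b2),b2.mean(0),w2g(onz("side",b2.mean(0),.018)))
print("pivot",w2g(onz("top",tp(289,120),.06)),"ball",w2g(onz("top",tp(213,205),.056)))
p,e=tri(tp(289,120),(265+450/5,175+102/5));print(w2g(p),e)
p,e=tri(tp(213,205),(265+328/5,175+65/5));print(w2g(p),e)
print("wheeltop world",g2w((0,25,64)),proj("top",[g2w((0,25,64))]),proj("side",[g2w((0,25,64))]))
a=rect(t,"top",47,-45,45,-110,60,4);c=rect(s,"side",47,-45,45,-110,60,4)
d=rect(t,"top",18,-45,-20,-110,60,4);f=rect(s,"side",18,-45,-20,-110,60,4)
cv2.imwrite("pics/r0.png",np.vstack([a[100:300],c[100:300],d,f]))
E
```

```text
err [[-2.18  0.44]
 [ 2.26  1.37]
 [ 1.88 -1.16]
 [-1.96 -0.66]] yaw -70.31167592234398 [0.43 0.22]
31 [322.87 247.97] [-34.97 -60.45  18.  ]
[[320, 246], [321, 246], [322, 246], [323, 246], [324, 246], [325, 246], [326, 246], [327, 246], [320, 247], [321, 247], [322, 247], [323, 247], [324, 247], [327, 247], [320, 248], [321, 248], [322, 248], [323, 248], [320, 249], [321, 249], [322, 249], [323, 249], [324, 249], [320, 250], [321, 250], [322, 250], [323, 250], [324, 250], [325, 250], [326, 250], [327, 250]]
34 [284.56 232.15] [-38.45 -59.58  18.  ]
pivot [-18.32  83.33  60.  ] ball [-61.7   60.98  56.  ]
[-17.86  84.2   58.94] 0.0015578897200804948
[-62.33  59.63  56.67] 0.0027733715367575192
wheeltop world [0.46 0.23 0.06] [[324.7  207.11]] [[333.74 210.22]]
```

View pics/r0.png

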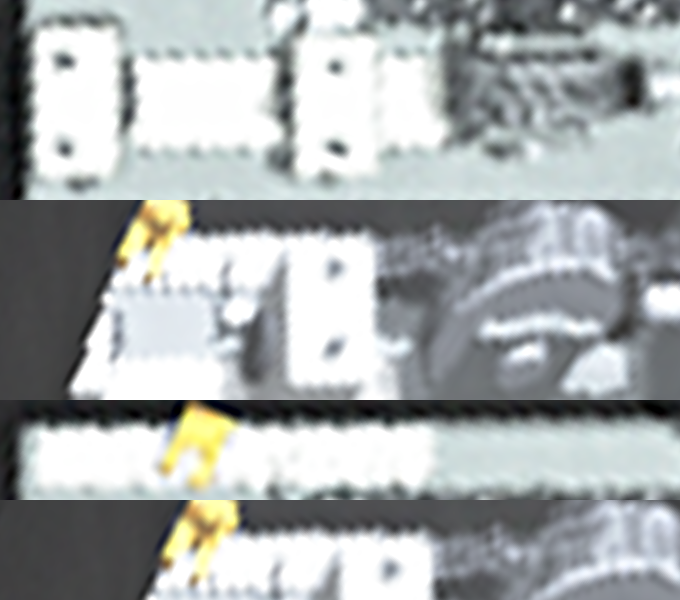

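From the two rectified views, which agree:
- The pointer (dark line) is at gauge y ≈ −40.8.
- The brass prongs centre on y ≈ −63, so the jaw has about 22 mm to travel.
- The wheel is centred at y ≈ 25, as specified.
- Pivot ≈ (−18, 84), ball ≈ (−62, 60).

The ball distance is about 50 mm, against 52 given.

```bash
cat >> h.py <<'E'
from scipy.spatial.transform import Rotation as Ro
def tell(p):   # gauge mm -> shift in tool cm, turn needed so tool x = gauge -y
    st=r.read_state(); R=Ro.from_euler("xyz",st["ee_rot"]); w=g2w(p)
    Rt=Ro.from_matrix(np.c_[np.r_[-GR[:,1],0],np.r_[-GR[:,0],0],[0,0,-1]])
    print("shift cm",(R.inv().apply(w-st["position"])*100).round(2),"turn",(R.inv()*Rt).as_rotvec().round(3),"now g",w2g(st["position"]).round(1),"F",np.array(st["wrist_force"]).round(1),"t",st["time"])
E
python3 -c "
from h import *
tell((0,15,150));print(proj('top',[[0,0,0]]))"
```

```text
shift cm [-32.7  -24.14   5.52] turn [-0.001 -0.    -0.735] now g [-398.5  -65.5  204.9] F [-0.1 -0.4  1.3] t 0.1
[[428.22306529 403.44906124]]
```

Emit:
{"fn": "jog_arm", "kwargs": {
  "targets": [
    {"dx":-5,"dy":-3.7,"dz":0,"az":-0.18,"grip":1},
    {"dx":-10,"dy":-7.4,"dz":0,"az":-0.36,"grip":1},
    {"dx":-15,"dy":-11.1,"dz":0,"az":-0.54,"grip":1},
    {"dx":-20,"dy":-14.8,"dz":0,"az":-0.735,"grip":1},
    {"dx":-25,"dy":-18.5,"dz":2,"az":-0.735,"grip":1}
  ],
  "newtons": 40
}}

```text
$.targets[0]: bad value
```

```bash
python3 -c "
from h import *
tell((0,15,110));print(r.read_state()['q'].round(2))"
```

```text
shift cm [-32.7  -24.14   9.52] turn [-0.001 -0.    -0.735] now g [-398.5  -65.5  204.9] F [-0.1 -0.4  1.3] t 0.1
[-1.2   0.33 -0.06  1.46  0.02  1.35 -0.09]
```

The row was refused and the arm hasn't moved. I'll give every field.

Emit:
{"fn": "jog_arm", "kwargs": {
  "targets": [
    {"ax":0,"ay":0,"az":-0.18,"dx":-5,"dy":-3.7,"dz":0,"grip":1},
    {"ax":0,"ay":0,"az":-0.36,"dx":-10,"dy":-7.4,"dz":0,"grip":1},
    {"ax":0,"ay":0,"az":-0.54,"dx":-15,"dy":-11.1,"dz":0,"grip":1},
    {"ax":0,"ay":0,"az":-0.735,"dx":-20,"dy":-14.8,"dz":0,"grip":1},
    {"ax":0,"ay":0,"az":-0.735,"dx":-25,"dy":-18.5,"dz":2,"grip":1}
  ],
  "newtons": 40
}}

```text
time: 0.72
position: [0.3953, 0.3183, 0.1891]
ee_rot: [3.14, 0.002, -2.795]
wrist_force: [1.5, -0.2, -0.2]
grip_width: -0.002
```

```bash
python3 -c "
from h import *
tell((0,15,110));print(r.read_state()['q'].round(2))"
```

```text
shift cm [ -1.96 -10.19   7.9 ] turn [0.001 0.002 0.003] now g [-101.8   -5.1  189.1] F [ 1.5 -0.2 -0.2] t 0.725
[-0.8   0.08  0.04  1.79 -0.    1.26  1.15]
```

Emit:
{"fn": "jog_arm", "kwargs": {
  "targets": [
    {"ax":0,"ay":0,"az":0,"dx":-1,"dy":-5,"dz":4,"grip":1},
    {"ax":0,"ay":0,"az":0,"dx":-1.8,"dy":-10.2,"dz":8,"grip":1},
    {"ax":0,"ay":0,"az":0,"dx":-1.8,"dy":-10.2,"dz":11,"grip":1},
    {"ax":0,"ay":0,"az":0,"dx":-1.8,"dy":-10.2,"dz":11.4,"grip":1},
    {"ax":0,"ay":0,"az":0,"dx":-1.8,"dy":-10.2,"dz":11.4,"grip":1}
  ]
}}

```text
time: 1.35
position: [0.4453, 0.2305, 0.0751]
ee_rot: [3.141, 0.0, -2.797]
wrist_force: [0.4, 0.6, 0.1]
grip_width: 0.001
```

```bash
python3 - <<'E'
from h import *
tell((0,13,64))
t=snap("top","t1");s=snap("side","s1")
A=cv2.resize(t[165:275,265:375],(400,400),interpolation=cv2.INTER_CUBIC);B=cv2.resize(s[160:270,280:390],(400,400),interpolation=cv2.INTER_CUBIC)
cv2.imwrite("pics/m1.png",np.hstack([A,B]))
E
```

```text
shift cm [-0.06 -0.22  1.11] turn [0.    0.    0.001] now g [-2.2 12.4 75.1] F [0.4 0.6 0.1] t 1.35
```

View pics/m1.png

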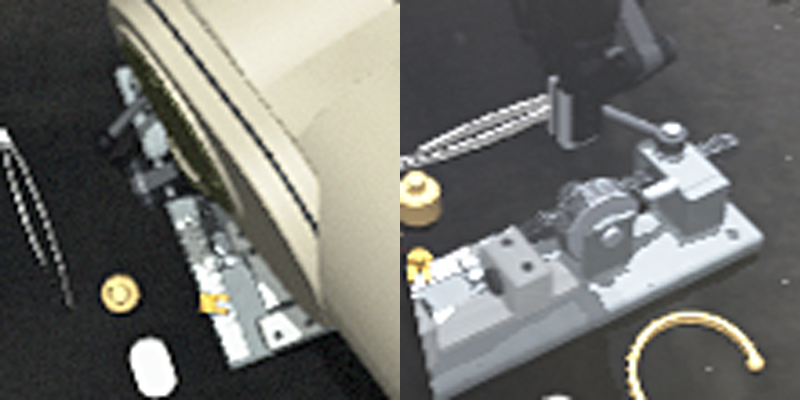

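The finger is over the wheel: side-view tip at about (575,145) in the montage, wheel top at (600,185). The pointer and marker stay visible in both views. Now I'll check the tip projection and start the strokes.

```bash
python3 - <<'E'
from h import *
p=r.read_state()["position"];print(proj("side",[p]),"seen ~(328,200)")
E
```

```text
[[327.58968483 207.10417522]] seen ~(328,200)
```

Emit:
{"fn": "jog_arm", "kwargs": {
  "targets": [
    {"ax":0,"ay":0,"az":0,"dx":0,"dy":-0.2,"dz":0.9,"grip":1},
    {"ax":0,"ay":0,"az":0,"dx":0,"dy":-0.2,"dz":1.15,"grip":1},
    {"ax":0,"ay":0,"az":0,"dx":0,"dy":-0.2,"dz":1.25,"grip":1},
    {"ax":0,"ay":0,"az":0,"dx":0,"dy":-0.2,"dz":1.25,"grip":1}
  ]
}}

```text
time: 1.95
position: [0.4461, 0.2276, 0.0619]
ee_rot: [3.142, -0.0, -2.798]
wrist_force: [0.0, 1.4, -0.7]
grip_width: 0.0
```

```bash
python3 - <<'E'
from h import *
tell((0,13,62))
s=snap("side","s2");p=r.read_state()["position"];print(proj("side",[p]))
B=cv2.resize(s[150:250,290:390],(600,600),interpolation=cv2.INTER_CUBIC)
B=(255*(B/255.)**.5).astype(np.uint8)
cv2.imwrite("pics/m2.png",B)
E
```

```text
shift cm [-0.08  0.07 -0.01] turn [ 0. -0. -0.] now g [ 0.7 12.2 61.9] F [ 0.   1.4 -0.7] t 1.95
[[328.05730958 213.77013788]]
```

View pics/m2.png

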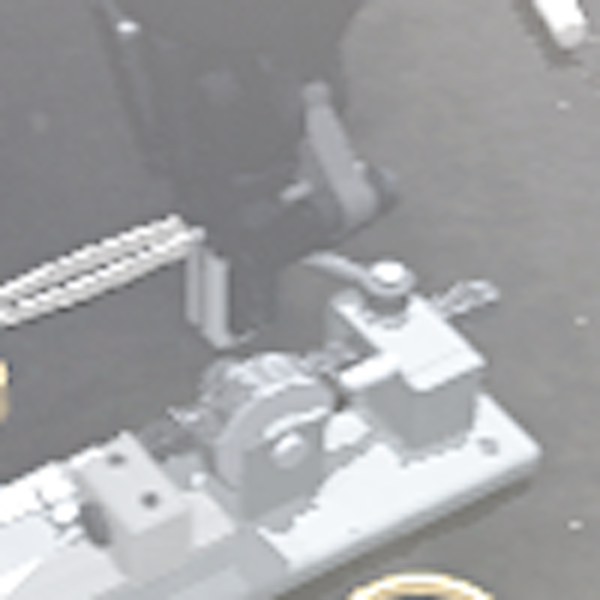

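```bash
python3 - <<'E'
from h import *
for z in(62,72):
  for x in(-14,0,14):
    for y in(1,12,23): print(z,x,y,((proj("side",[g2w((x,y,z))])[0]-(290,150))*6).round())
print(r.pinch_z)
E
```

```text
62 -14 1 [172. 368.]
62 -14 12 [202. 355.]
62 -14 23 [232. 342.]
62 0 1 [196. 395.]
62 0 12 [226. 382.]
62 0 23 [257. 368.]
62 14 1 [220. 423.]
62 14 12 [251. 409.]
62 14 23 [282. 396.]
72 -14 1 [171. 344.]
72 -14 12 [202. 331.]
72 -14 23 [233. 318.]
72 0 1 [196. 371.]
72 0 12 [227. 358.]
72 0 23 [257. 345.]
72 14 1 [221. 399.]
72 14 12 [252. 385.]
72 14 23 [283. 372.]
0.0187
```

Emit:
{"fn": "jog_arm", "kwargs": {
  "targets": [
    {"ax":0,"ay":0,"az":0,"dx":-0.4,"dy":0,"dz":0,"grip":1},
    {"ax":0,"ay":0,"az":0,"dx":-0.4,"dy":0,"dz":0.2,"grip":1},
    {"ax":0,"ay":0,"az":0,"dx":-0.4,"dy":0,"dz":0.2,"grip":1}
  ]
}}

```text
time: 2.38
position: [0.4498, 0.2289, 0.0597]
ee_rot: [-3.142, -0.0, -2.798]
wrist_force: [0.3, -0.4, 0.2]
grip_width: 0.001
```

Emit:
{"fn": "jog_arm", "kwargs": {
  "targets": [
    {"ax":0,"ay":0,"az":0,"dx":0,"dy":0,"dz":0.2,"grip":1},
    {"ax":0,"ay":0,"az":0,"dx":0,"dy":0,"dz":0.2,"grip":1}
  ]
}}

```text
time: 2.62
position: [0.4497, 0.2289, 0.0577]
ee_rot: [-3.142, -0.0, -2.798]
wrist_force: [-0.1, -1.1, 0.8]
grip_width: 0.003
```

Emit:
{"fn": "jog_arm", "kwargs": {
  "targets": [
    {"ax":0,"ay":0,"az":0,"dx":0,"dy":0,"dz":0.2,"grip":1},
    {"ax":0,"ay":0,"az":0,"dx":0,"dy":0,"dz":0.2,"grip":1}
  ]
}}

```text
time: 2.88
position: [0.4498, 0.2289, 0.0557]
ee_rot: [-3.142, -0.0, -2.798]
wrist_force: [-0.2, -1.1, -0.1]
grip_width: -0.001
```

```bash
python3 - <<'E'
from h import *
tell((0,25,62))
s=snap("side","s3");p=r.read_state()["position"];print((proj("side",[p])-(290,170))*10)
B=cv2.resize(s[170:230,290:370],(800,600),interpolation=cv2.INTER_CUBIC)
B=(255*(B/255.)**.5).astype(np.uint8)
cv2.imwrite("pics/m3.png",B)
E
```

```text
shift cm [-0.89  0.08 -0.63] turn [-0. -0. -0.] now g [ 0.7 16.1 55.7] F [-0.2 -1.1 -0.1] t 2.875
[[398.20756185 454.24404591]]
```

View pics/m3.png

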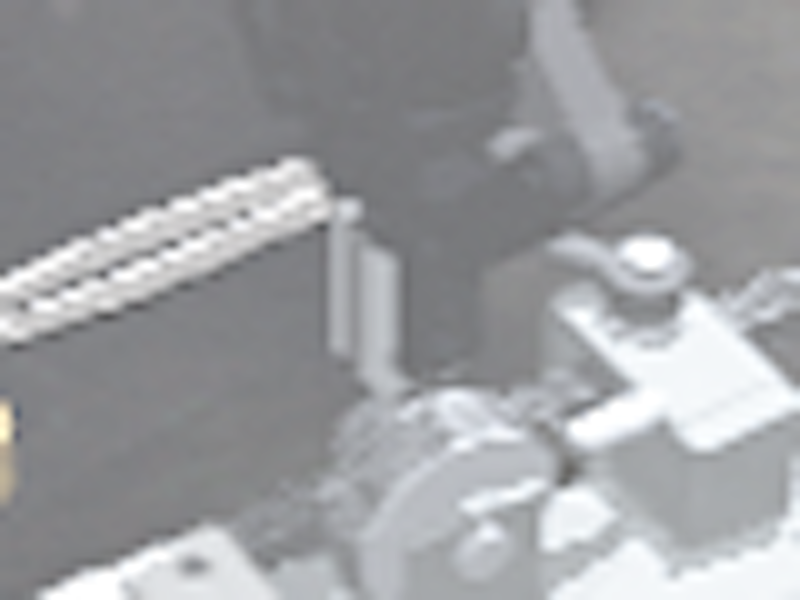

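```bash
python3 - <<'E'
from h import *
print(proj("side",[[.239,.577,.206],[.239,.577,.219]]),proj("top",[[.239,.577,.206]]))
print(proj("top",[[.4453,.2305,.075],[.4453,.2305,.15]]))
s=cv2.imread("pics/side0.png")
A=cv2.resize(s[0:75,140:240],(800,600),interpolation=cv2.INTER_CUBIC)
cv2.imwrite("pics/m4.png",(255*(A/255.)**.6).astype(np.uint8))
E
```

```text
[[196.50001068  65.87248751]
 [195.31580961  59.9968961 ]] [[142.71013095 321.16919132]]
[[326.09416504 212.00194702]
 [328.49967804 207.81766339]]
```

View pics/m4.png

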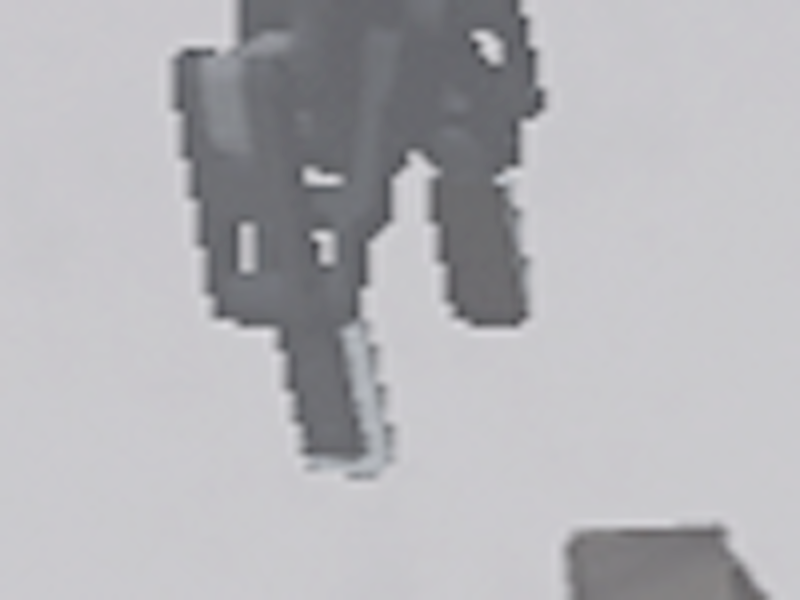

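The open fingertips appear about 10 px above where the reported TCP projects in the side view. I need the top view to tell whether that is a height error or a sideways one.

```bash
python3 - <<'E'
from h import *
np.set_printoptions(precision=3,suppress=True)
for z in(.206,.219,.23,.245,.26):
    p=onz("side",(192,49.4),z); print(z,p,proj("top",[p]), ((proj("top",[p])-(90,300))*8).round())
Y=np.array([.382,.924,0])*.05
print("nominal fingers top crop",((proj("top",[[.239,.577,.219]+Y,[.239,.577,.219]-Y,[.239,.577,.245]+Y,[.239,.577,.245]-Y])-(90,300))*8).round())
t=cv2.imread("pics/top0.png"); A=cv2.resize(t[300:375,90:190],(800,600),interpolation=cv2.INTER_CUBIC)
cv2.imwrite("pics/m5.png",(255*(A/255.)**.4).astype(np.uint8))
E
```

```text
0.206 [0.23  0.663 0.206] [[ 93.789 328.225]] [[ 30. 226.]]
0.219 [0.232 0.632 0.219] [[107.792 327.527]] [[142. 220.]]
0.23 [0.234 0.606 0.23 ] [[120.019 326.918]] [[240. 215.]]
0.245 [0.237 0.57  0.245] [[137.277 326.058]] [[378. 208.]]
0.26 [0.24  0.534 0.26 ] [[155.251 325.162]] [[522. 201.]]
nominal fingers top crop [[188.  97.]
 [607. 262.]
 [127. 116.]
 [563. 287.]]
```

View pics/m5.png

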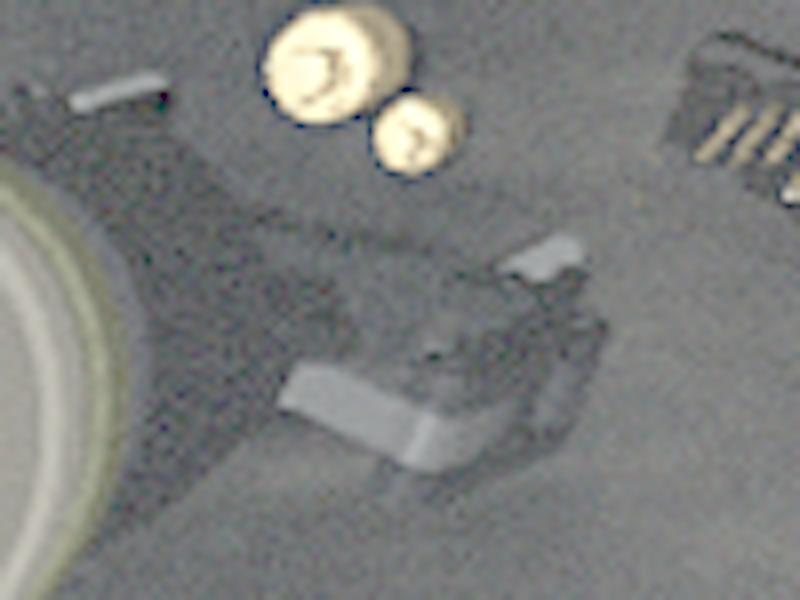

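In the top view the pads are at crop (120,92) and (545,255). The midpoint fits the nominal horizontal position, but about 26 mm higher. So the fingertips are above the reported TCP rather than off to the side. I'll triangulate to confirm, then descend while watching the force.

```bash
python3 - <<'E'
from h import *
print(tri((90+332/8,300+174/8),(192,49.4)),"TCP .239 .577 .206")
E
```

```text
(array([0.23995227, 0.582605  , 0.23919166]), np.float64(0.007565854413170585)) TCP .239 .577 .206
```

Emit:
{"fn": "jog_arm", "kwargs": {
  "targets": [
    {"ax":0,"ay":0,"az":0,"dx":0,"dy":0,"dz":0.3,"grip":1},
    {"ax":0,"ay":0,"az":0,"dx":0,"dy":0,"dz":0.6,"grip":1},
    {"ax":0,"ay":0,"az":0,"dx":0,"dy":0,"dz":0.6,"grip":1}
  ]
}}

```text
time: 3.3
position: [0.4496, 0.2288, 0.0495]
ee_rot: [-3.141, -0.001, -2.798]
wrist_force: [-0.1, -0.7, 0.0]
grip_width: 0.005
```

Emit:
{"fn": "jog_arm", "kwargs": {
  "targets": [
    {"ax":0,"ay":0,"az":0,"dx":0,"dy":0,"dz":0.2,"grip":1},
    {"ax":0,"ay":0,"az":0,"dx":0,"dy":0,"dz":0.3,"grip":1},
    {"ax":0,"ay":0,"az":0,"dx":0,"dy":0,"dz":0.3,"grip":1}
  ]
}}

```text
time: 3.68
position: [0.4498, 0.2289, 0.0468]
ee_rot: [3.142, -0.0, -2.798]
wrist_force: [0.6, -0.4, 0.0]
grip_width: 0.002
```

Emit:
{"fn": "jog_arm", "kwargs": {
  "targets": [
    {"ax":0,"ay":0,"az":0,"dx":0,"dy":0,"dz":0.15,"grip":1},
    {"ax":0,"ay":0,"az":0,"dx":0,"dy":0,"dz":0.15,"grip":1}
  ]
}}

```text
time: 3.92
position: [0.4498, 0.2289, 0.0453]
ee_rot: [3.142, -0.0, -2.798]
wrist_force: [0.7, 0.5, 0.0]
grip_width: -0.001
```

Emit:
{"fn": "jog_arm", "kwargs": {
  "targets": [
    {"ax":0,"ay":0,"az":0,"dx":0,"dy":0,"dz":0.15,"grip":1},
    {"ax":0,"ay":0,"az":0,"dx":0,"dy":0,"dz":0.15,"grip":1}
  ]
}}

```text
time: 4.18
position: [0.4498, 0.2289, 0.0438]
ee_rot: [3.142, -0.0, -2.798]
wrist_force: [-0.8, 0.3, 0.3]
grip_width: -0.002
```

Emit:
{"fn": "jog_arm", "kwargs": {
  "targets": [
    {"ax":0,"ay":0,"az":0,"dx":-0.3,"dy":0,"dz":0,"grip":1},
    {"ax":0,"ay":0,"az":0,"dx":-0.3,"dy":0,"dz":0.15,"grip":1},
    {"ax":0,"ay":0,"az":0,"dx":-0.3,"dy":0,"dz":0.15,"grip":1}
  ]
}}

```text
time: 4.55
position: [0.4526, 0.2299, 0.0422]
ee_rot: [3.142, -0.0, -2.798]
wrist_force: [0.5, -0.3, 0.4]
grip_width: -0.002
```

Emit:
{"fn": "jog_arm", "kwargs": {
  "targets": [
    {"ax":0,"ay":0,"az":0,"dx":0,"dy":0,"dz":0.15,"grip":1},
    {"ax":0,"ay":0,"az":0,"dx":0,"dy":0,"dz":0.15,"grip":1}
  ]
}}

```text
time: 4.8
position: [0.4526, 0.2299, 0.0407]
ee_rot: [3.142, -0.0, -2.798]
wrist_force: [-0.2, 0.4, -0.7]
grip_width: -0.001
```

Emit:
{"fn": "jog_arm", "kwargs": {
  "targets": [
    {"ax":0,"ay":0,"az":0,"dx":0,"dy":0,"dz":0.15,"grip":1},
    {"ax":0,"ay":0,"az":0,"dx":0,"dy":0,"dz":0.15,"grip":1}
  ]
}}

```text
time: 5.05
position: [0.4526, 0.2299, 0.0392]
ee_rot: [3.142, -0.0, -2.798]
wrist_force: [0.3, -0.5, 1.4]
grip_width: -0.004
```

Emit:
{"fn": "jog_arm", "kwargs": {
  "targets": [
    {"ax":0,"ay":0,"az":0,"dx":0,"dy":0,"dz":0.15,"grip":1},
    {"ax":0,"ay":0,"az":0,"dx":0,"dy":0,"dz":0.15,"grip":1}
  ]
}}

```text
time: 5.3
position: [0.4529, 0.23, 0.038]
ee_rot: [3.141, 0.0, -2.798]
wrist_force: [0.4, -0.1, 1.6]
grip_width: 0.003
```

Emit:
{"fn": "jog_arm", "kwargs": {
  "targets": [
    {"ax":0,"ay":0,"az":0,"dx":0,"dy":0,"dz":0.15,"grip":1},
    {"ax":0,"ay":0,"az":0,"dx":0,"dy":0,"dz":0.15,"grip":1}
  ]
}}

```text
time: 5.55
position: [0.4542, 0.2306, 0.0378]
ee_rot: [3.141, 0.003, -2.799]
wrist_force: [0.0, -1.0, 11.7]
grip_width: -0.003
```

Contact at TCP z ≈ 0.038 with 12 N, so the tip is 26 mm above the reported TCP, as the pictures showed. I'll do a trial stroke towards +y.

Emit:
{"fn": "jog_arm", "kwargs": {
  "targets": [
    {"ax":0,"ay":0,"az":0,"dx":-0.3,"dy":0,"dz":0,"grip":1},
    {"ax":0,"ay":0,"az":0,"dx":-0.6,"dy":0,"dz":0,"grip":1},
    {"ax":0,"ay":0,"az":0,"dx":-0.9,"dy":0,"dz":0,"grip":1},
    {"ax":0,"ay":0,"az":0,"dx":-1.0,"dy":0,"dz":0,"grip":1}
  ]
}}

```text
time: 6.05
position: [0.4635, 0.234, 0.0378]
ee_rot: [3.141, 0.003, -2.799]
wrist_force: [-0.9, -0.9, 11.6]
grip_width: 0.003
```

```bash
cat >> h.py <<'E'
def shot(k):
    t=snap("top",f"t{k}");s=snap("side",f"s{k}")
    a=rect(t,"top",18,-45,-20,-110,60,4);b=rect(s,"side",18,-45,-20,-110,60,4)
    c=rect(s,"side",47,-20,20,-110,60,4)
    return a,b,c
def prof(im,r0,r1): return im[r0:r1].mean(axis=(0,2))
E
python3 - <<'E'
from h import *
tell((0,12,38))
# jaw top +y edge (bright->dark) in side view, plane z=47, rows near x -5..15 ; before vs after
s0=rect(cv2.imread("pics/side0.png"),"side",47,-20,20,-110,60,4)
s2=rect(cv2.imread("pics/s2.png"),"side",47,-20,20,-110,60,4)
_,_,c=shot(5)
for n,x in(("0",s0),("2",s2),("now",c)): print(n,prof(x,60,140)[200:400:5].round().astype(int).tolist())
E
```

```text
shift cm [ 1.87  0.06 -0.03] turn [ 0.001  0.003 -0.001] now g [ 0.6 30.7 37.8] F [-0.9 -0.9 11.6] t 6.05
0 [235, 238, 232, 214, 185, 179, 208, 232, 225, 216, 210, 188, 173, 176, 176, 159, 146, 183, 242, 255, 255, 255, 255, 255, 254, 249, 235, 231, 239, 249, 255, 255, 255, 255, 249, 193, 136, 125, 125, 124]
2 [228, 232, 223, 206, 180, 172, 202, 228, 222, 213, 206, 183, 162, 152, 137, 130, 139, 158, 181, 195, 200, 201, 201, 201, 198, 189, 177, 170, 173, 187, 201, 205, 207, 199, 167, 125, 106, 106, 111, 112]
now [207, 169, 154, 174, 215, 225, 223, 219, 190, 170, 168, 158, 151, 151, 168, 197, 214, 218, 217, 218, 220, 218, 209, 194, 181, 184, 200, 212, 216, 218, 212, 182, 146, 126, 119, 115, 117, 120, 119, 114]
```

The stroke works: the jaw's rear edge moved about 3.3 mm for a 9.3 mm finger travel, where 3.0 was expected. About 19 mm remains, so roughly three full strokes.

Emit:
{"fn": "jog_arm", "kwargs": {
  "targets": [
    {"ax":0,"ay":0,"az":0,"dx":-0.4,"dy":0,"dz":0,"grip":1},
    {"ax":0,"ay":0,"az":0,"dx":-0.4,"dy":0,"dz":-0.7,"grip":1},
    {"ax":0,"ay":0,"az":0,"dx":1.55,"dy":0,"dz":-0.7,"grip":1},
    {"ax":0,"ay":0,"az":0,"dx":1.55,"dy":0,"dz":-0.1,"grip":1},
    {"ax":0,"ay":0,"az":0,"dx":1.55,"dy":0,"dz":0,"grip":1}
  ]
}}

```text
time: 6.78
position: [0.4486, 0.2286, 0.0374]
ee_rot: [3.141, 0.002, -2.798]
wrist_force: [-2.4, -2.6, 16.8]
grip_width: -0.001
```

Emit:
{"fn": "jog_arm", "kwargs": {
  "targets": [
    {"ax":0,"ay":0,"az":0,"dx":-0.5,"dy":0,"dz":0,"grip":1},
    {"ax":0,"ay":0,"az":0,"dx":-1.0,"dy":0,"dz":0,"grip":1},
    {"ax":0,"ay":0,"az":0,"dx":-1.5,"dy":0,"dz":0,"grip":1},
    {"ax":0,"ay":0,"az":0,"dx":-1.9,"dy":0,"dz":0,"grip":1},
    {"ax":0,"ay":0,"az":0,"dx":-1.9,"dy":0,"dz":0,"grip":1}
  ]
}}

```text
time: 7.4
position: [0.4675, 0.2355, 0.0374]
ee_rot: [3.141, 0.004, -2.799]
wrist_force: [2.8, 0.3, 8.1]
grip_width: -0.003
```

```bash
python3 - <<'E'
from h import *
tell((0,12,38))
_,_,c=shot(6)
print(prof(c,60,140)[200:400:5].round().astype(int).tolist())
E
```

```text
shift cm [ 2.3   0.05 -0.07] turn [ 0.001  0.004 -0.001] now g [ 0.5 35.  37.4] F [2.8 0.3 8.1] t 7.4
[214, 195, 178, 173, 157, 151, 153, 169, 202, 219, 223, 225, 227, 226, 226, 219, 199, 186, 185, 205, 222, 226, 226, 221, 197, 156, 128, 121, 121, 122, 120, 121, 124, 122, 117, 120, 124, 124, 123, 122]
```

Emit:
{"fn": "jog_arm", "kwargs": {
  "targets": [
    {"ax":0,"ay":0,"az":0,"dx":0,"dy":0,"dz":-0.7,"grip":1},
    {"ax":0,"ay":0,"az":0,"dx":1.0,"dy":0,"dz":-0.7,"grip":1},
    {"ax":0,"ay":0,"az":0,"dx":1.95,"dy":0,"dz":-0.7,"grip":1},
    {"ax":0,"ay":0,"az":0,"dx":1.95,"dy":0,"dz":-0.1,"grip":1},
    {"ax":0,"ay":0,"az":0,"dx":1.95,"dy":0,"dz":0,"grip":1}
  ]
}}

```text
time: 8.12
position: [0.4475, 0.2283, 0.0372]
ee_rot: [3.141, 0.001, -2.798]
wrist_force: [-3.6, -2.1, 18.1]
grip_width: -0.002
```

Emit:
{"fn": "jog_arm", "kwargs": {
  "targets": [
    {"ax":0,"ay":0,"az":0,"dx":-0.5,"dy":0,"dz":0,"grip":1},
    {"ax":0,"ay":0,"az":0,"dx":-1.0,"dy":0,"dz":0,"grip":1},
    {"ax":0,"ay":0,"az":0,"dx":-1.5,"dy":0,"dz":0,"grip":1},
    {"ax":0,"ay":0,"az":0,"dx":-1.9,"dy":0,"dz":0,"grip":1},
    {"ax":0,"ay":0,"az":0,"dx":-1.9,"dy":0,"dz":0,"grip":1}
  ]
}}

```text
time: 8.75
position: [0.4668, 0.2353, 0.0375]
ee_rot: [3.141, 0.004, -2.798]
wrist_force: [2.5, 1.1, 9.3]
grip_width: 0.001
```

```bash
python3 - <<'E'
from h import *
tell((0,12,38))
t,s=snap("top","t7"),snap("side","s7")
c=rect(s,"side",47,-20,20,-110,60,4); print(prof(c,60,140)[200:400:5].round().astype(int).tolist())
def v(im,n,z): return rect(im,n,z,-46,-16,-85,-20,12)
o=[v(t,"top",18),v(s,"side",18)]
cv2.imwrite("pics/m6.png",(np.vstack(o)[:, :]))
cv2.imwrite("pics/m6.png",cv2.resize(np.vstack(o),None,fx=.8,fy=.8,interpolation=cv2.INTER_AREA))
E
```

```text
shift cm [ 2.23  0.04 -0.06] turn [ 0.001  0.004 -0.   ] now g [ 0.4 34.3 37.5] F [2.5 1.1 9.3] t 8.75
[158, 165, 195, 219, 225, 228, 227, 225, 228, 223, 204, 192, 193, 212, 224, 224, 224, 228, 215, 174, 135, 126, 126, 120, 119, 126, 125, 121, 119, 120, 119, 122, 123, 121, 118, 122, 126, 128, 128, 123]
```

View pics/m6.png

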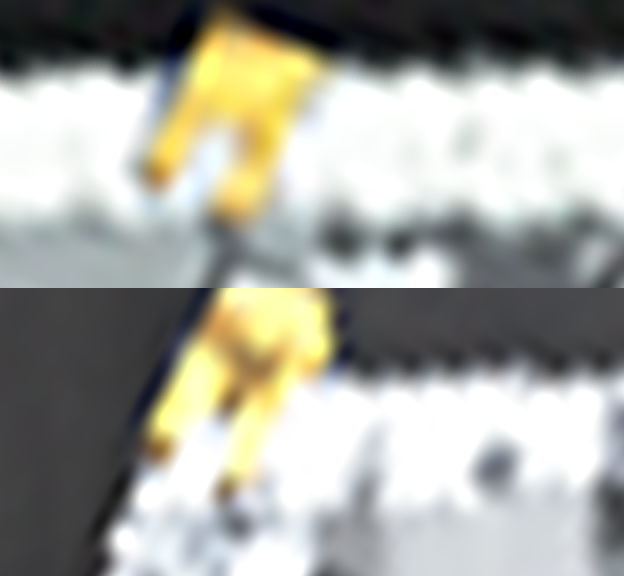

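The view shows the marker's prong tips at (155,175) and (235,210) in the upper half, with the notch centre near y ≈ −62.6 in both views. The dark pointer now seems to be at the right prong, so a few mm remain. I'll track the dark dip numerically across the frames.

```bash
python3 - <<'E'
from h import *
import os
for n,fs in(("side",("side0","s5","s6","s7")),("top",("top0","t5","t6","t7"))):
    for f in fs:
        im=cv2.imread(f"pics/{f}.png")
        a=rect(im,n,18,-46,-16,-80,-30,4)
        print(f)
        for x in(-31,-28,-25,-22):
            i=(x+46)*4; p=a[i-4:i+4,:,2].mean(0)   # red: brass and white bright, black dark
            print("  x",x,p.reshape(-1,4).mean(1).round().astype(int).tolist())
E
```

```text
side0
  x -31 [67, 68, 68, 69, 68, 66, 65, 61, 53, 65, 124, 201, 233, 248, 255, 253, 239, 215, 214, 243, 255, 255, 255, 255, 254, 254, 255, 255, 255, 255, 255, 255, 255, 255, 255, 255, 255, 253, 245, 238, 241, 248, 254, 255, 255, 255, 255, 255, 255, 255]
  x -28 [68, 68, 69, 70, 68, 65, 62, 59, 59, 84, 122, 150, 192, 239, 255, 255, 255, 254, 252, 254, 255, 255, 253, 252, 255, 255, 255, 255, 255, 255, 255, 255, 255, 255, 255, 255, 255, 243, 197, 181, 217, 249, 255, 255, 255, 255, 255, 253, 253, 254]
  x -25 [66, 67, 69, 69, 67, 64, 51, 38, 91, 194, 248, 254, 253, 253, 255, 255, 248, 200, 170, 209, 252, 245, 214, 218, 249, 255, 255, 253, 253, 255, 255, 253, 249, 252, 255, 255, 247, 212, 184, 201, 239, 253, 253, 254, 255, 255, 255, 255, 251, 237]
  x -22 [66, 68, 69, 67, 60, 42, 64, 116, 163, 202, 226, 231, 217, 204, 208, 218, 214, 192, 184, 206, 233, 232, 200, 183, 207, 231, 224, 201, 195, 211, 219, 205, 189, 194, 206, 223, 218, 177, 137, 141, 181, 209, 212, 214, 226, 233, 226, 202, 177, 159]
s5
  x -31 [65, 65, 64, 63, 64, 63, 61, 54, 45, 60, 125, 205, 235, 249, 255, 254, 244, 227, 22
[... 6356 characters left out ...]
, 237, 236, 230, 232, 241, 246, 246, 247, 248, 243, 234, 236, 248, 255, 254, 247, 243, 246, 253, 255, 254, 253, 252, 249, 245, 245, 248, 251, 252, 249, 248, 252, 254, 251, 245, 246, 251]
  x -25 [245, 231, 214, 201, 201, 211, 230, 247, 245, 222, 197, 195, 215, 231, 227, 207, 197, 206, 222, 237, 241, 231, 211, 197, 204, 223, 231, 228, 214, 198, 194, 207, 233, 249, 252, 250, 241, 232, 223, 221, 223, 215, 204, 203, 219, 240, 250, 249, 243, 239]
  x -22 [167, 166, 158, 150, 144, 145, 157, 173, 185, 189, 181, 172, 168, 174, 175, 157, 127, 102, 105, 128, 154, 169, 172, 167, 165, 169, 178, 168, 136, 106, 92, 103, 127, 151, 163, 150, 128, 119, 119, 121, 111, 98, 87, 86, 104, 129, 151, 164, 160, 146]
```

```bash
python3 - <<'E'
from h import *
for n,f in(("top","top0"),("top","t7"),("side","side0"),("side","s7")):
    im=cv2.imread(f"pics/{f}.png").astype(np.float32)
    a=rect(im,n,18,-48,-16,-74,-52,4); Y=a[:,:,2]-a[:,:,0]
    print(f,"yellow y=-73.5..-52.5")
    for x in range(-40,-21,2):
        i=(x+48)*4; print("  x",x,Y[i-4:i+4].mean(0).reshape(-1,4).mean(1).round().astype(int).tolist())
# darkness difference t7-t6 / s7-s6 (pointer only, same lighting)
for n,f,g in(("top","t7","t6"),("side","s7","s6")):
    a,b=[rect(cv2.imread(f"pics/{q}.png").astype(np.float32),n,18,-40,-16,-72,-48,4).mean(2) for q in(f,g)]
    print(n,"diff y=-71.5..-48.5")
    for x in range(-34,-17,2):
        i=(x+40)*4; print("  x",x,(a-b)[i-4:i+4].mean(0).reshape(-1,4).mean(1).round().astype(int).tolist())
E
```

```text
top0 yellow y=-73.5..-52.5
  x -40 [-6, -5, -4, -3, -3, -7, -24, -31, 4, 69, 126, 140, 123, 114, 123, 139, 149, 149, 139, 121, 92, 63]
  x -38 [-2, -4, -5, -7, -11, -24, -35, -14, 37, 92, 122, 118, 110, 107, 106, 104, 104, 111, 128, 132, 109, 81]
  x -36 [1, 1, 1, 0, -12, -30, -16, 35, 92, 128, 134, 132, 130, 124, 120, 115, 114, 127, 139, 117, 66, 19]
  x -34 [0, 0, 1, -3, -16, -12, 34, 95, 130, 128, 112, 103, 101, 113, 132, 142, 145, 145, 123, 73, 18, -12]
  x -32 [-1, -1, -1, -7, -2, 38, 96, 124, 103, 63, 37, 23, 24, 49, 91, 129, 152, 139, 86, 28, -10, -12]
  x -30 [-1, 0, -3, 0, 34, 97, 136, 113, 52, 4, -10, -6, 6, 29, 69, 118, 142, 113, 50, -2, -14, -3]
  x -28 [0, 0, -1, 16, 65, 114, 113, 61, 8, -15, -12, 2, 20, 45, 79, 107, 102, 57, 6, -13, -5, 0]
  x -26 [1, 1, 0, 2, 18, 35, 30, 4, -18, -23, 1, 41, 77, 95, 101, 96, 72, 34, 4, -3, -2, -1]
  x -24 [-4, -1, -3, -9, -17, -16, -10, -9, -12, -9, 12, 50, 83, 96, 88, 66, 36, 10, -3, -10, -11, -6]
  x -22 [-16, -13, -10, -8, -10, -13, -16, -17, -17, -16, -14, -7, 5, 14, 16, 7, -7, -16, -18, -21, -18, -14]
t7 yellow y=-73.5..-52.5
  x -
[... 4263 characters left out ...]
, 1, 1, 1, 1, 0, 0, 0, 0, 0, 0, 0, 0, 0, 0, 0, 2, 20, 50, 46, 13, -1, 2, 3]
  x -28 [2, 1, 0, 0, 1, 0, 0, 0, 1, 1, -1, -2, -3, -3, -2, 0, 4, 24, 58, 53, 10, -5, 1, -11]
  x -26 [2, 0, -1, -1, 0, 0, 0, 1, 2, -3, -12, -19, -21, -18, -9, 0, 0, 6, 29, 31, 6, -7, -15, -35]
  x -24 [1, 0, 0, 0, 0, 0, 1, 0, 4, 1, -26, -48, -47, -32, -9, 14, 39, 65, 90, 89, 39, -13, -33, -52]
  x -22 [0, 0, 0, 0, 1, 4, 3, -7, -9, -21, -60, -99, -102, -55, 2, 35, 51, 81, 130, 130, 48, -34, -51, -42]
  x -20 [0, 0, 0, 0, 4, 4, -17, -42, -42, -33, -47, -76, -71, -13, 58, 86, 86, 91, 85, 34, -43, -75, -62, -62]
  x -18 [0, 0, 0, 1, 2, -8, -29, -37, -28, -21, -15, -2, 9, 30, 61, 94, 110, 89, 36, -40, -93, -104, -96, -90]
```

In both views the pointer is about 1.5–3.5 mm (≈2.3) short of the notch middle, so I need roughly 7 mm more at the rim.

Emit:
{"fn": "jog_arm", "kwargs": {
  "targets": [
    {"ax":0,"ay":0,"az":0,"dx":0,"dy":0,"dz":-0.7,"grip":1},
    {"ax":0,"ay":0,"az":0,"dx":1.3,"dy":0,"dz":-0.7,"grip":1},
    {"ax":0,"ay":0,"az":0,"dx":1.3,"dy":0,"dz":-0.7,"grip":1},
    {"ax":0,"ay":0,"az":0,"dx":1.3,"dy":0,"dz":-0.2,"grip":1},
    {"ax":0,"ay":0,"az":0,"dx":1.3,"dy":0,"dz":-0.05,"grip":1}
  ]
}}

```text
time: 9.48
position: [0.4538, 0.2305, 0.0377]
ee_rot: [3.141, 0.002, -2.799]
wrist_force: [-0.2, -0.9, 16.7]
grip_width: -0.0
```

Emit:
{"fn": "jog_arm", "kwargs": {
  "targets": [
    {"ax":0,"ay":0,"az":0,"dx":-0.3,"dy":0,"dz":0,"grip":1},
    {"ax":0,"ay":0,"az":0,"dx":-0.6,"dy":0,"dz":0,"grip":1},
    {"ax":0,"ay":0,"az":0,"dx":-0.65,"dy":0,"dz":0,"grip":1},
    {"ax":0,"ay":0,"az":0,"dx":-0.65,"dy":0,"dz":-1,"grip":1},
    {"ax":0,"ay":0,"az":0,"dx":-0.65,"dy":0,"dz":-2,"grip":1}
  ]
}}

```text
time: 10.1
position: [0.4587, 0.232, 0.0571]
ee_rot: [-3.142, -0.001, -2.798]
wrist_force: [-0.0, -0.4, -0.3]
grip_width: -0.001
```

```bash
python3 - <<'E'
from h import *
tell((0,12,38))
t,s=snap("top","t8"),snap("side","s8")
c=rect(s,"side",47,-20,20,-110,60,4); print(prof(c,60,140)[200:320:5].round().astype(int).tolist())
for n,f,g in(("top","t8","t6"),("side","s8","s6")):
    a,b=[rect(cv2.imread(f"pics/{q}.png").astype(np.float32),n,18,-40,-16,-72,-48,4).mean(2) for q in(f,g)]
    print(n,"diff y=-71.5..-48.5")
    for x in range(-32,-17,2):
        i=(x+40)*4; print("  x",x,(a-b)[i-4:i+4].mean(0).reshape(-1,4).mean(1).round().astype(int).tolist())
E
```

```text
shift cm [1.35 0.08 1.92] turn [-0.    -0.001 -0.   ] now g [ 0.8 25.5 57.1] F [-0.  -0.4 -0.3] t 10.1
[182, 213, 221, 224, 223, 221, 224, 221, 204, 196, 198, 212, 222, 219, 220, 220, 207, 174, 131, 114, 118, 120, 117, 116]
top diff y=-71.5..-48.5
  x -32 [0, -1, -3, -3, -2, 0, 1, 0, -1, -2, -1, -1, -1, -1, -1, -1, -1, -2, -3, -3, -2, -2, -2, -1]
  x -30 [0, 0, 0, 0, 0, 4, 5, -3, -13, -17, -13, -9, -6, -5, -2, 3, 7, 9, 7, 2, -1, -3, -3, -2]
  x -28 [-3, -4, -4, -3, 2, 10, 1, -24, -43, -40, -22, -8, -4, -4, 0, 7, 28, 53, 62, 46, 19, 1, -3, -2]
  x -26 [-2, -2, -1, 2, 9, 7, -18, -55, -72, -58, -29, -8, 1, -2, -16, -10, 42, 105, 128, 97, 45, 12, 4, 4]
  x -24 [-2, 1, 3, 5, 5, -1, -19, -45, -62, -58, -36, -12, 2, -2, -16, -3, 47, 105, 129, 107, 59, 19, -4, -12]
  x -22 [-2, -1, 1, 2, 4, 6, -3, -27, -50, -52, -33, -9, 2, -1, -5, -5, 12, 44, 69, 52, 0, -47, -71, -64]
  x -20 [-3, -2, 0, 3, 11, 11, -10, -40, -55, -44, -22, -6, -2, -6, -18, -20, 6, 46, 71, 53, -6, -68, -103, -90]
  x -18 [-2, 0, 3, 9, 12, -10, -48, -71, -64, -39, -7, 18, 19, -11, -46, -43, 5, 60, 98, 110, 100, 70, 30, 15]
si
[... 216 characters left out ...]
, -2, -31, -60]
  x -28 [-1, -3, -7, -8, -4, 0, 8, 10, -40, -106, -101, -38, -1, 0, -3, -2, 4, 26, 59, 50, -5, -56, -89, -90]
  x -26 [-2, -4, -7, -6, -2, 3, 1, -43, -118, -144, -91, -26, -2, -3, -11, -8, -3, 7, 33, 28, -28, -80, -103, -87]
  x -24 [-2, -1, -1, 0, 3, -4, -35, -83, -119, -109, -64, -20, 2, -5, -8, 8, 38, 69, 91, 71, -3, -84, -114, -77]
  x -22 [-7, -7, -4, 2, 1, -24, -62, -99, -111, -84, -40, -11, -8, -1, 11, 25, 43, 74, 111, 100, 25, -55, -73, -34]
  x -20 [-4, -3, -2, -2, -22, -50, -71, -89, -85, -47, -9, 0, 9, 28, 57, 76, 70, 64, 51, 6, -51, -78, -73, -65]
  x -18 [-5, -5, -4, -7, -18, -23, -24, -36, -36, -9, 16, 25, 22, 31, 58, 83, 78, 28, -41, -96, -111, -104, -103, -97]
```

The pointer now shows clearly inside the notch gap. In the top view it is −63.1 against a gap middle of −63.2. In the side view, with the z = 18 plane assumed, it is up to 1.8 mm short. I'll close a further 0.5 mm or so to balance the two, then check.

Emit:
{"fn": "jog_arm", "kwargs": {
  "targets": [
    {"ax":0,"ay":0,"az":0,"dx":0.3,"dy":0,"dz":1.5,"grip":1},
    {"ax":0,"ay":0,"az":0,"dx":0.3,"dy":0,"dz":1.95,"grip":1},
    {"ax":0,"ay":0,"az":0,"dx":0.15,"dy":0,"dz":2.0,"grip":1},
    {"ax":0,"ay":0,"az":0,"dx":0.15,"dy":0,"dz":2.0,"grip":1},
    {"ax":0,"ay":0,"az":0,"dx":0.15,"dy":0,"dz":1,"grip":1}
  ]
}}

```text
time: 10.82
position: [0.4567, 0.2312, 0.0459]
ee_rot: [-3.141, -0.002, -2.798]
wrist_force: [-0.0, 0.2, -0.1]
grip_width: 0.002
```

Emit:
{"fn": "jog_arm", "kwargs": {
  "targets": [
    {"ax":0,"ay":0,"az":0,"dx":0,"dy":0,"dz":-3,"grip":1},
    {"ax":0,"ay":0,"az":0,"dx":0,"dy":0,"dz":-4,"grip":1},
    {"ax":0,"ay":0,"az":0,"dx":0,"dy":0,"dz":-4,"grip":1}
  ]
}}

```text
time: 11.2
position: [0.4574, 0.2317, 0.0868]
ee_rot: [3.141, 0.0, -2.798]
wrist_force: [0.0, -0.7, 0.2]
grip_width: -0.004
```

```bash
cat >> h.py <<'E'
def chk(k):
    t,s=snap("top",f"t{k}"),snap("side",f"s{k}")
    for n,f,g in(("top",f"t{k}","t6"),("side",f"s{k}","s6")):
        a,b=[rect(cv2.imread(f"pics/{q}.png").astype(np.float32),n,18,-40,-16,-72,-48,4).mean(2) for q in(f,g)]
        for x in (-28,-26,-24):
            i=(x+40)*4; p=-(a-b)[i-4:i+4].mean(0)[16:52]; p=p.clip(p.max()*.4)-p.max()*.4; y=-72+(np.arange(16,52)+.5)/4
            print(n,x,"pointer y",((p*y).sum()/p.sum()).round(2))
E
python3 - <<'E'
from h import *
tell((-58,36,26))
chk(9)
E
```

```text
shift cm [-1.17  5.87  6.08] turn [ 0.  0. -0.] now g [ 0.7 24.2 86.8] F [ 0.  -0.7  0.2] t 11.2
top -28 pointer y -64.51
top -26 pointer y -63.93
top -24 pointer y -64.18
side -28 pointer y -64.08
side -26 pointer y -63.43
side -24 pointer y -63.74
```

The pointer is at about −63.4 to −64.1, against the notch middle of −63.2 (top) and −63.9 (side), so it is in the notch. Next is the lever: go beside it on the −y side, then down.

Emit:
{"fn": "jog_arm", "kwargs": {
  "targets": [
    {"ax":0,"ay":0,"az":0,"dx":-0.6,"dy":4,"dz":0,"grip":1},
    {"ax":0,"ay":0,"az":0,"dx":-0.6,"dy":6.5,"dz":0,"grip":1},
    {"ax":0,"ay":0,"az":0,"dx":-0.6,"dy":6.5,"dz":3,"grip":1},
    {"ax":0,"ay":0,"az":0,"dx":-0.6,"dy":6.5,"dz":6.5,"grip":1},
    {"ax":0,"ay":0,"az":0,"dx":-0.6,"dy":6.5,"dz":6.5,"grip":1}
  ]
}}

```text
time: 11.92
position: [0.4389, 0.2932, 0.0188]
ee_rot: [-3.139, -0.006, -2.798]
wrist_force: [-0.1, 0.3, 0.6]
grip_width: 0.001
```

Emit:
{"fn": "jog_arm", "kwargs": {
  "targets": [
    {"ax":0,"ay":0,"az":0,"dx":-0.8,"dy":0,"dz":0,"grip":1},
    {"ax":0,"ay":0,"az":0,"dx":-1.5,"dy":0,"dz":0,"grip":1},
    {"ax":0,"ay":0,"az":0,"dx":-2.0,"dy":0,"dz":0,"grip":1}
  ]
}}

```text
time: 12.3
position: [0.4599, 0.303, 0.023]
ee_rot: [3.14, 0.0, -2.797]
wrist_force: [-4.1, 0.7, 1.3]
grip_width: -0.001
```

```bash
python3 - <<'E'
from h import *
tell((-64,60,22))
E
```

```text
shift cm [-0.94 -0.16  0.1 ] turn [0.002 0.    0.001] now g [-65.6  50.6  23. ] F [-4.1  0.7  1.3] t 12.3
```

Contact with the lever at 4 N, as expected. Pushing on.

Emit:
{"fn": "jog_arm", "kwargs": {
  "targets": [
    {"ax":0,"ay":0,"az":0,"dx":-0.6,"dy":0,"dz":0,"grip":1},
    {"ax":0,"ay":0,"az":0,"dx":-1.2,"dy":0,"dz":0,"grip":1},
    {"ax":0,"ay":0,"az":0,"dx":-1.8,"dy":0,"dz":0,"grip":1},
    {"ax":0,"ay":0,"az":0,"dx":-2.4,"dy":0,"dz":0,"grip":1},
    {"ax":0,"ay":0,"az":0,"dx":-2.8,"dy":0,"dz":0,"grip":1}
  ]
}}

```text
time: 12.92
position: [0.487, 0.3109, 0.022]
ee_rot: [-3.141, 0.0, -2.799]
wrist_force: [-3.1, -0.9, 2.6]
grip_width: -0.005
```

Emit:
{"fn": "jog_arm", "kwargs": {
  "targets": [
    {"ax":0,"ay":0,"az":0,"dx":-0.4,"dy":0,"dz":0,"grip":1},
    {"ax":0,"ay":0,"az":0,"dx":-0.8,"dy":0,"dz":0,"grip":1},
    {"ax":0,"ay":0,"az":0,"dx":-0.8,"dy":0,"dz":0,"grip":1}
  ]
}}

```text
time: 13.3
position: [0.4942, 0.3135, 0.0217]
ee_rot: [-3.141, -0.0, -2.799]
wrist_force: [-2.0, -2.2, 0.9]
grip_width: -0.002
```

```bash
python3 - <<'E'
from h import *
tell((-64,90,22))
E
```

```text
shift cm [-0.36  0.01 -0.03] turn [-0.    -0.    -0.001] now g [-63.9  86.4  21.7] F [-2.  -2.2  0.9] t 13.3
```

Emit:
{"fn": "jog_arm", "kwargs": {
  "targets": [
    {"ax":0,"ay":0,"az":0,"dx":-0.4,"dy":0,"dz":0,"grip":1},
    {"ax":0,"ay":0,"az":0,"dx":-0.8,"dy":0,"dz":0,"grip":1},
    {"ax":0,"ay":0,"az":0,"dx":-0.8,"dy":0,"dz":0,"grip":1}
  ]
}}

```text
time: 13.68
position: [0.5014, 0.316, 0.0216]
ee_rot: [-3.141, -0.001, -2.799]
wrist_force: [-3.3, -2.7, 0.5]
grip_width: -0.001
```

Emit:
{"fn": "jog_arm", "kwargs": {
  "targets": [
    {"ax":0,"ay":0,"az":0,"dx":-0.3,"dy":0,"dz":0,"grip":1},
    {"ax":0,"ay":0,"az":0,"dx":-0.3,"dy":0,"dz":0,"grip":1}
  ]
}}

```text
time: 13.92
position: [0.5023, 0.3162, 0.0213]
ee_rot: [-3.141, -0.005, -2.798]
wrist_force: [-12.3, -7.5, 5.9]
grip_width: 0.004
```

```bash
python3 - <<'E'
from h import *
tell((-64,94,22)); s=snap("side","s10"); chk(11)
a=2.5
B=cv2.resize(s[150:250,300:400],(500,500),interpolation=cv2.INTER_CUBIC)
P=g2w((-18,84,58));q=proj("side",[P,*[g2w((-18-52*np.cos(x-.6),84+52*np.sin(x-.6),56)) for x in(0,.6,1.05,1.2)]]);print(((q-(300,150))*5).round())
cv2.imwrite("pics/m7.png",(255*(B/255.)**.6).astype(np.uint8))
E
```

```text
shift cm [ 0.1   0.02 -0.07] turn [-0.001 -0.005 -0.   ] now g [-63.8  95.   21.3] F [-12.3  -7.5   5.9] t 13.925
top -28 pointer y -63.06
top -26 pointer y -64.67
top -24 pointer y -66.26
side -28 pointer y -63.49
side -26 pointer y -63.39
side -24 pointer y -64.06
[[272. 229.]
 [148. 197.]
 [198. 159.]
 [252. 147.]
 [271. 147.]]
```

The force jumped to 14 N with no further motion, so the lever is at its stop. I'll back off, lift and retreat.

Emit:
{"fn": "jog_arm", "kwargs": {
  "targets": [
    {"ax":0,"ay":0,"az":0,"dx":0.6,"dy":0.3,"dz":0,"grip":1},
    {"ax":0,"ay":0,"az":0,"dx":1.2,"dy":0.5,"dz":-3,"grip":1},
    {"ax":0,"ay":0,"az":0,"dx":1.2,"dy":2,"dz":-9,"grip":1},
    {"ax":0,"ay":0,"az":0,"dx":1.2,"dy":8,"dz":-13,"grip":1},
    {"ax":0,"ay":0,"az":0,"dx":1.2,"dy":14,"dz":-15,"grip":1}
  ]
}}

```text
time: 14.7
position: [0.4501, 0.4383, 0.1717]
ee_rot: [3.139, 0.005, -2.8]
wrist_force: [1.2, 0.9, -0.5]
grip_width: -0.001
```

Emit:
{"fn": "jog_arm", "kwargs": {
  "targets": [
    {"ax":0,"ay":0,"az":0,"dx":1.5,"dy":5,"dz":-1,"grip":1},
    {"ax":0,"ay":0,"az":0,"dx":3,"dy":10,"dz":-1,"grip":1},
    {"ax":0,"ay":0,"az":0,"dx":4,"dy":14,"dz":-1,"grip":1},
    {"ax":0,"ay":0,"az":0,"dx":4,"dy":14,"dz":-1,"grip":1}
  ]
}}

```text
time: 15.2
position: [0.3604, 0.5587, 0.1783]
ee_rot: [3.139, 0.0, -2.792]
wrist_force: [0.2, -0.0, 0.2]
grip_width: -0.0
```

```bash
python3 - <<'E'
from h import *
tell((0,0,100)); chk(12)
t,s=[cv2.imread(f"pics/{q}12.png") for q in"ts"]
A=cv2.resize(t[170:270,285:385],(400,400),interpolation=cv2.INTER_CUBIC);B=cv2.resize(s[175:275,280:380],(400,400),interpolation=cv2.INTER_CUBIC)
C=[cv2.resize(rect(i,n,18,-46,-16,-80,-45,12),(400,200)) for i,n in((t,"top"),(s,"side"))]
cv2.imwrite("pics/m8.png",np.vstack([np.hstack([A,B]),np.hstack(C)]))
for n,o,k in(("top",(285,170),4),("side",(280,175),4)):
    q=proj(n,[g2w((-18,84,58)),*[g2w((-18-52*np.cos(x-.6),84+52*np.sin(x-.6),56)) for x in(0,1.05,1.2)]]);print(n,((q-o)*k).round().tolist())
E
```

```text
shift cm [  4.51 -33.98   7.73] turn [0.003 0.    0.006] now g [-339.9   43.1  178.3] F [ 0.2 -0.   0.2] t 15.2
top -28 pointer y -64.54
top -26 pointer y -63.97
top -24 pointer y -64.27
side -28 pointer y -63.44
side -26 pointer y -63.29
side -24 pointer y -63.7
top [[93.0, 67.0], [41.0, 140.0], [3.0, 60.0], [6.0, 47.0]]
side [[298.0, 83.0], [198.0, 58.0], [281.0, 18.0], [297.0, 17.0]]
```

View pics/m8.png

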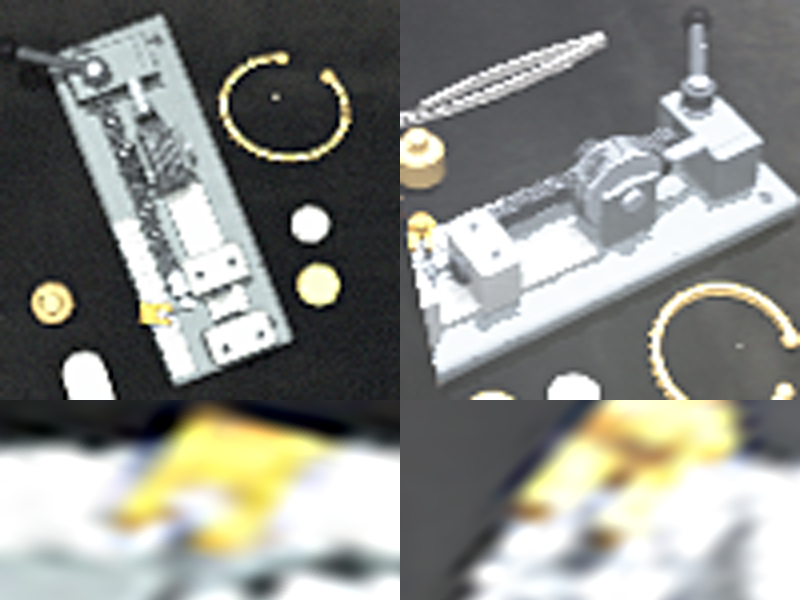

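The last view shows the lever ball at (5,47) in the top crop, which is where 1.2 rad projects. The dark pointer lies between the brass prong tips in both lower panels: (180,540) between (120,520) and (215,545), and (575,545) between (530,510) and (605,540). The loose items I can see look unmoved. Handing in.

```bash
python3 -c "
from plant import r
print(r.hand_in())"
```

```text
the job is handed in; nothing more can be done
None
```

I rolled the wheel with short fingertip strokes until the pointer stood in the marker's notch. Then I pushed the clamp lever clockwise to its stop, backed the arm away and handed in at about 15 s. I was given no verdict.

**Last checks**
- **Pointer:** before and after clamping, the side view read the same within about 0.6 mm. After clamping, the pointer was at gauge y −64.0 to −64.5 (top view) and −63.3 to −63.7 (side view). The notch middle was about −63.2 (top) and −63.9 (side). That leaves it roughly 1 mm off at most, inside the 2 mm allowed.
- **Lever:** the push force rose to 14 N with no further motion, and the ball's image sits where 1.2 rad projects.
- **Loose items:** in the last view those in frame looked unmoved. I judged this by eye and did not measure them, and the silver and gold discs were only partly in the side crop.

**What disagreed**
- **Fingertip height:** contact came with the reported TCP about 26 mm lower than expected. The pictures suggested the same, so I went by contact force instead.
- **Two views of the pointer:** their pointer-to-notch errors differed by up to 1.7 mm, probably from assuming one height for both. I added a small last stroke to balance them.
- **Brass marker:** it looked turned about 20° from the gauge axes in both views.
- **Refused move:** the first move call was refused because its rows left out some fields, and the arm did not move.

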